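Wind a ham-mould press down through its heavy point

TASK

Throw the press's brake lever over to release it, then wind the crank clockwise, through the heavy point it has in every turn, until the press plate sits fully home on the rim of the mould and the crank comes up solid, and throw the brake lever back on. Wind under control, never faster than two thirds of a turn a second and never letting the crank race away as it comes over the heavy point, and do not force it at the stop: about 20 N on the knob is plenty. Leave everything else on the bench where it is.

Things in the scene. Friction and masses are not known exactly. Their poses are not given: they have to be found in the camera images.
- press: white bench press bolted down: base 200 (x) x 330 (y, -205 to +125) x 18, 18 mm columns at y = +-88, bridge 50 x 210, top 212 high, crank on it. Origin: underside of the base, below the crank's axis, about which the crank turns. At yaw 0 x points away from the robot, y left. Cranking needs 1.3 to 2.1 turns, the feed per turn is not known; at the end the crank meets a solid stop.
- hub: dark hub, 62 across, that the crank turns; origin on its axis, 214 above the bench; x along the crank's arm to the knob, 75 from the axis. Clockwise from above lowers the plate. Drag 2 N at the knob; once a turn, at one direction of the arm, the pull rises to about 10 N over some 30 degrees, then it is thrown on nearly as hard. Let go on that slope it flies off; elsewhere it stays. The last is about a quarter turn before the stop.
- knob_grip (a point): middle of the crank's upright black knob, 266 above the bench: a cylinder 26 across, 45 high (242 to 287), free to turn on its own pin, so a hand that holds it need not turn. The arm's top is 240 above the bench. The press's dark screw, 14 across, sticks up through the crank's middle to 270 at most.
- plate_edge (a point): centre of the underside of the press plate's flange, on the press's axis. Steel flange 124 x 104 x 8, below it a white plunger that enters the mould. Fully home it lies on the rim, at the height of mould_rim, and goes no lower.
- mould_rim (a point): centre of the mouth of the steel mould fixed in the press (112 x 92), on the press's axis, at the height of its rim, 85 above the bench; z up
- crank (a joint): wind-up, rad, of the flat steel crank arm on the hub: a preloaded overload spring joins them. 0 (rigid) up to about 13 N on the knob, so also at the heavy point; at the stop the arm then yields clockwise: 0.17 at 20 N, 0.35 at 27 N, and springs back when let go. More than 0.35 is forcing it.
- brake (a joint): angle of the brake lever, rad: 0 = on (leaning to the press's -x), 0.9 = released (leaning to its +x), firm stops at both. Takes about 2 N at the ball, stays where it is left. The crank may be turned only while it is released.
- brake_ball (a point): centre of the black ball, 28 across, on top of the brake lever: a 10 mm rod, 80 from pivot to ball centre; pivot 42 above the bench at x = 0, y = -165 in the press's frame, turning about the press's y axis. At either end the ball is 35 in x from the pivot, 114 above the bench; half way 122.
- bowl: bystander: steel mixing bowl, 120 across, 50 high; stands near the left side of the press; origin at its underside
- spice_jar: bystander: glass jar, 56 across, 85 high; origin at its underside
- spray: bystander: white spray-liquid bottle, 66 across, 190 high, upright; origin at its underside
- spare_mould: bystander: open steel mould like the one in the press, 112 x 92 x 67, empty; origin at its underside
- scraper: bystander: white plastic scraper lying flat; origin at its underside
- brush: bystander: white brush lying flat; origin at its underside
- stone: bystander: grey whetstone, 160 x 60 x 30, lying flat; origin at its underside

How it is judged:
By the outcome, as a careful person would: the job done as asked, in the order asked, and still so for the second after the job is handed in, with the robot touching nothing.
It also fails if it takes over 72 s, if anything falls off the work surface, if the arm or the gripper's body presses on something with over 40 N, if the wrist force passes 120 N, or if a joint passes its speed limit or range.

ROBOT

A 6-joint arm with a two-finger parallel gripper is mounted at the origin on the work surface. World frame = base frame: x ahead of the robot, y to its left, z up, the work surface at z = 0. Lengths are in m, angles in rad, forces in N, time in s.
With the tool pointing down it reaches from about 0.35 to 0.85 m from the base axis. Payload 8.1 kg.
Tool frame: the origin (TCP) lies at the centre of the arm's flange, where the gripper is bolted on; the fingertips stand 186 mm ahead of it and the grasp point (between the pads) lies 167 mm ahead of it; z points along the fingers, y is the line along which they close (so a half turn about z gives the same grasp; the last joint's range is limited). The gripper opens to 93 mm and grips with 3 to 60 N. Pads are 15 mm wide; open, the fingers measure 128 mm over their backs; the gripper's body (75 mm by 188 mm) begins 65 mm behind the grasp point.
Start: joints at [-1.318, 0.13, 1.488, -0, 1.523, -0.085], TCP at [0.199, -0.566, 0.405] pointing down, gripper open.
Joint ranges: [-2.96, 2.96], [-0.89, 2.26], [0.02, 2.5], [-1.34, 4.48], [0, 2.73], [-2.66, 2.66]. Speed limits (rad/s): [2.39, 2.39, 2.79, 3.14, 3.14, 3.14].

INTERFACE

Orientations are given as a rotation vector (axis times angle).
In Python, from plant import read_state, read_camera, camera_params, robot gives the robot as it stands.
- The arm moves only by the tool carry_out, never from a script. Its argument "targets" is a list of rows, each an object of numbers: "hand": the opening in per cent of the stroke, from 0 (shut) to 100 (fully open); "x", "y", "z": the shift along the tool's x, y, z in m; "ax", "ay", "az": the turn, a rotation vector about the tool's x, y, z in rad. In form: [{"hand": .., "x": .., "y": .., "z": .., "ax": .., "ay": .., "az": ..}, ...]. A call has 1 to 8 rows; each row is the pose to reach, as a shift and turn from the pose commanded when the call began, along the tool's axes at that moment; what a row does not reach only later rows make up. A row lasts 1/8 s, in which the tool goes at most 62.5 mm and 10.7 degrees, less where a joint would pass 70% of its speed; a pose out of reach is approached as far as the arm can. A call with a gripper value outside its range is refused whole. The fingers move at their own pace and stop on an object; "newtons" is the grip in N (left out, the last holds). Time passes only in rows, so rows that repeat a pose let the fingers close. It gives the time, the measured TCP pose, the force, the opening and the grip force at its end, in the units of the state.
- read_state(): the state, without advancing time (a new reading comes with each control period).
- read_camera(name): name is "scene" or "top" or "wrist"; returns (picture, depth): 400x640x3 uint8, blue, green, red; 400x640 float32, m along the optical axis (not along the pixel's ray), 0 where there is no reading.
- camera_params(name): a dict with "fx", "fy", "cx", "cy" (pixels), "k1" (the pictures are not rectified: a ray, as slopes to the right and down, at radius r is drawn at 1 + k1 r^2 times it, then the intrinsics apply), "position" and "rotation" of the camera in the world. Camera axes: x right, y up, looking along -z (the intrinsics and any distortion apply to the point x, -y, -z); pixel columns grow to the right and rows downward; lengths in m; the calibration is good to about 2 mm. A picture is of the moment at which its call begins: read the wrist's pose just before it. camera_params takes no time and is no camera call; for the wrist camera it gives the pose at the moment of the call.
- robot.close_job(): hands the job in; it is judged then, once.
The state is a dict: "t": time; "q": joint angles; "dq": joint speeds; "joint_torque": joint torques, N m; "tool_pos": TCP position; "orientation": TCP orientation; "force": force on the tool from outside, world axes, zero at the start; "wrist_torque": the same for the moment, N m; "opening": finger opening in m; "gripper_force": force on a finger pad.
Only numpy, scipy, OpenCV 4.12 (cv2) and the standard library are available. Lean on these libraries where they do the work, as an engineer would, in place of code of your own. Each camera call takes 0.05 s, during which the arm holds its last target. There are 200 camera calls.

## Working session

There is one attempt and no reset: what is moved stays moved. The work goes in short steps, Python scripts to look and compute and a tool call to move; the robot and the scene stay as the last step left them, time stands still between calls to the robot, and variables do not carry over. Pictures are saved under pics/ and viewed, at most 10 in all, crops included, and the job is handed in when it is done.

Besides the shell and the picture viewer there is one more tool, called after ">>>" as name(argument=value, ...) on one line, values as JSON. carry_out: Moves the arm, as the interface text tells. Its arguments: {"type":"object","properties":{"targets":{"type":"array","items":{"type":"object","properties":{"hand":{"type":"number"},"x":{"type":"number"},"y":{"type":"number"},"z":{"type":"number"},"ax":{"type":"number"},"ay":{"type":"number"},"az":{"type":"number"}}}},"newtons":{"type":"number"}},"required":["targets"]}

```bash
ls; mkdir -p pics; python3 - <<'E'
from plant import *
import cv2
s=read_state();print({k:s[k] for k in('t','tool_pos','orientation','opening','force')})
for n in('scene','top'):
    p,d=read_camera(n);cv2.imwrite(f'pics/{n}0.png',p);c=camera_params(n);print(n,c)
    import numpy as np;np.save(f'pics/{n}0.npy',d)
E
```

```text
pics
{'t': 0.0, 'tool_pos': array([ 0.19880127, -0.56585791,  0.40370382]), 'orientation': array([-3.09507633e+00, -5.27854298e-01,  2.76327580e-04]), 'opening': 0.09282345426695415, 'force': array([-0.46542286, -0.43089577,  0.71583802])}
scene {'fx': 469.13856706907933, 'fy': 469.13856706907933, 'cx': 324.0133886344681, 'cy': 194.18811267649886, 'k1': -0.020073990199599896, 'position': array([ 1.12124186, -0.91317747,  0.87240646]), 'rotation': array([0.98734325, 0.30095501, 0.52309972])}
top {'fx': 498.19261656689787, 'fy': 498.19261656689787, 'cx': 321.5067166082123, 'cy': 208.0897960302151, 'k1': -0.0019565826218970253, 'position': array([0.23015586, 0.03452359, 1.85117683]), 'rotation': array([ 0.12704757, -0.12838774, -1.58215549])}
```

View pics/scene0.png

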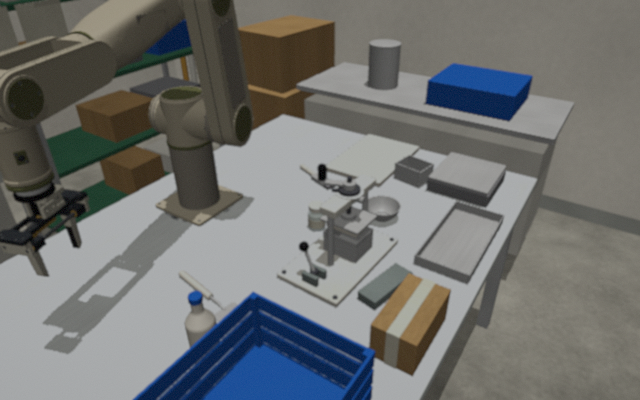

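View pics/top0.png

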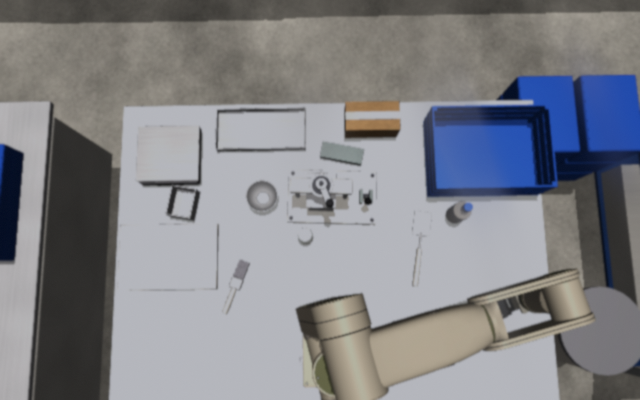

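The scene view shows the press at about (335,235), with its knob at (322,172) and brake ball at (304,246). In the top view the hub is near (322,184), the knob (330,203) and the ball (367,199).

```bash
cat > h.py <<'E'
import numpy as np, cv2
from scipy.spatial.transform import Rotation as R
from plant import *
def ray(c,u,v):
    x,y=(u-c['cx'])/c['fx'],(v-c['cy'])/c['fy']
    a,b=x,y
    for _ in range(8):
        k=1+c['k1']*(a*a+b*b);a,b=x/k,y/k
    return c['position'],R.from_rotvec(c['rotation']).apply([a,-b,-1])
def onz(c,u,v,z):
    o,d=ray(c,u,v);return o+d*(z-o[2])/d[2]
def proj(c,P):
    p=R.from_rotvec(c['rotation']).inv().apply(np.array(P)-c['position'])
    a,b=p[0]/-p[2],-p[1]/-p[2];k=1+c['k1']*(a*a+b*b)
    return np.array([c['fx']*a*k+c['cx'],c['fy']*b*k+c['cy']])
def cross(c1,p1,c2,p2):
    o,d=ray(c1,*p1);o2,d2=ray(c2,*p2)
    s,_,_,_=np.linalg.lstsq(np.c_[d,-d2],o2-o,rcond=None)
    return (o+d*s[0]+o2+d2*s[1])/2,np.linalg.norm(o+d*s[0]-o2-d2*s[1])
E
python3 - <<'E'
from h import *
t=cv2.imread('pics/top0.png');s=cv2.imread('pics/scene0.png')
a=cv2.resize(t[160:232,276:384],None,fx=7,fy=7,interpolation=cv2.INTER_CUBIC)
cv2.imwrite('pics/tc.png',a)
b=cv2.resize(s[150:305,270:410],None,fx=3.8,fy=3.8,interpolation=cv2.INTER_CUBIC)
cv2.imwrite('pics/sc.png',b)
for n,im,(x0,x1,y0,y1) in(('top',t,(276,384,160,232)),('scene',s,(270,410,150,305))):
    c=camera_params(n)
    g=im[y0:y1,x0:x1].max(2);m=(g<45).astype(np.uint8)
    k,l,st,ce=cv2.connectedComponentsWithStats(m)
    for i in range(1,k):
        if st[i,4]>8:print(n,st[i,4],ce[i]+[x0,y0],st[i,2:4],[onz(c,*(ce[i]+[x0,y0]),z)[:2].round(4) for z in(.114,.24,.287)])
E
```

```text
top 30 [367.36666667 200.1       ] [6 7] [array([ 0.5408, -0.132 ]), array([ 0.5183, -0.1199]), array([ 0.5099, -0.1154])]
top 32 [329.15625 203.71875] [5 8] [array([0.5299, 0.0036]), array([0.5081, 0.0058]), array([0.5   , 0.0067])]
scene 92 [321.66304348 171.9673913 ] [ 7 15] [array([0.3588, 0.23  ]), array([0.4855, 0.0401]), array([ 0.5327, -0.0308])]
scene 10 [348.2 210.7] [3 4] [array([0.5526, 0.0765]), array([ 0.6471, -0.0879]), array([ 0.6823, -0.1493])]
scene 45 [303.44444444 246.24444444] [8 8] [array([ 0.5395, -0.1308]), array([ 0.6361, -0.2608]), array([ 0.6722, -0.3093])]
```

View pics/tc.png

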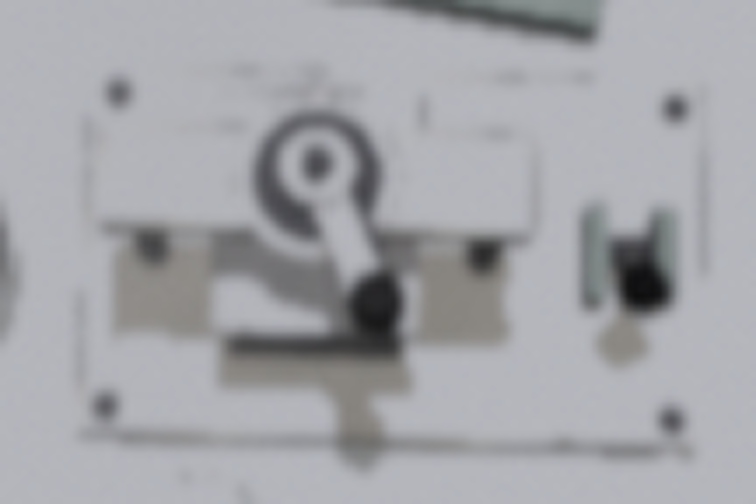

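View pics/sc.png

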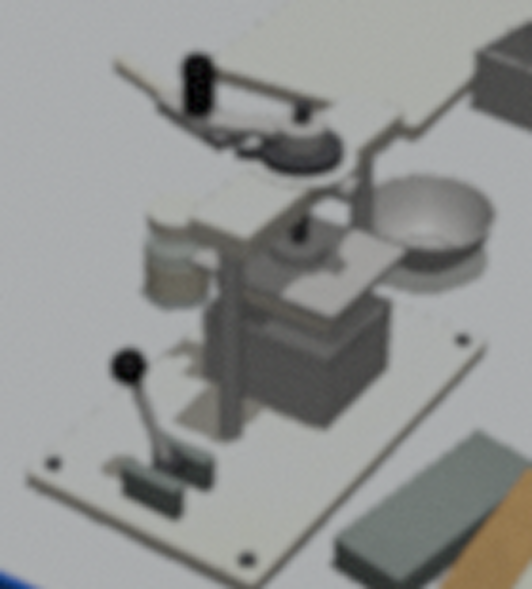

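The top crop shows base screws at crop pixels (118,92), (676,108), (672,420) and (105,405), the screw end at (316,163), the hub at (317,176), the knob top at (377,303) and the ball at (644,287). The scene crop shows the lever leaning toward the robot (brake on) and the plate raised.

```bash
python3 - <<'E'
from h import *
c=camera_params('top');sc=camera_params('scene')
f=lambda u,v,z:onz(c,276+u/7,160+v/7,z)[:2]
S=[f(*p,.02) for p in((118,92),(676,108),(672,420),(105,405))]
for p in S:print(p.round(4))
m=np.mean(S,0);e=(S[0]-S[1]+S[3]-S[2]);yaw=np.arctan2(-e[0],e[1]);e/=np.linalg.norm(e)
ax=m+e*.04;print('yaw',yaw,'axis from base',ax)
print('screw',f(316,163,.262),'hub',f(317,176,.222))
K=f(377,303,.287);print('knob top',K)
print('knob cross',cross(c,(276+377/7,160+303/7),sc,(270+198/3.8,150+62/3.8)))
print('ball cross',cross(c,(276+644/7,160+287/7),sc,(270+128/3.8,150+366/3.8)), f(644,287,.114))
x=np.array([e[1],-e[0]]);print('ball model',ax-e*.165-x*.035,'released',ax-e*.165+x*.035)
d=read_camera('top')[1]
for u,v in((317,130),(330,195),(377,303),(644,287),(400,290)):print(d[int(160+v/7),int(276+u/7)])
E
```

```text
[0.6651 0.1366]
[ 0.6517 -0.1634]
[ 0.4824 -0.156 ]
[0.495  0.1445]
yaw -0.043242738426069655 axis from base [0.57524321 0.03038394]
screw [0.57228682 0.03113168] hub [0.57455664 0.03066448]
knob top [0.50137887 0.00439741]
knob cross (array([0.50561284, 0.00626524, 0.27835438]), np.float64(0.006762926745094001))
ball cross (array([ 0.53908384, -0.13276444,  0.11454643]), np.float64(0.004219488978839926)) [ 0.53753847 -0.13415151]
ball model [ 0.5331431  -0.13294879] released [ 0.60307766 -0.13597484]
1.6620644
1.6477143
1.587965
1.7431701
1.5861822
```

```bash
cat >> h.py <<'E'
def goto(pos,yaw,s=None):
    "grasp point target; tool y along world direction yaw, pointing down"
    s=s or read_state();Rc=R.from_rotvec(s['orientation'])
    y=np.array([np.cos(yaw),np.sin(yaw),0]);z=np.array([0,0,-1.])
    Rt=R.from_matrix(np.c_[np.cross(y,z),y,z])
    d=Rc.inv().apply(np.array(pos)+[0,0,.167]-s['tool_pos']);r=(Rc.inv()*Rt).as_rotvec()
    print('t',round(s['t'],2),'shift',d.round(4),'turn',r.round(3),'F',s['force'].round(1),'axes\n',Rc.as_matrix().round(3))
E
python3 - <<'E'
from h import *
goto((.537,-.134,.25),-.043);goto((.537,-.134,.25),-.043+np.pi)
E
```

```text
t 0.15 shift [ 0.4622 -0.2954 -0.0126] turn [-1.00e-03 -1.00e-03 -1.19e+00] F [ 0.1  0.5 -0.2] axes
 [[ 0.943  0.331 -0.   ]
 [ 0.331 -0.943  0.001]
 [ 0.    -0.001 -1.   ]]
t 0.15 shift [ 0.4622 -0.2954 -0.0126] turn [-1.000e-03  1.000e-03  1.952e+00] F [ 0.1  0.5 -0.2] axes
 [[ 0.943  0.331 -0.   ]
 [ 0.331 -0.943  0.001]
 [ 0.    -0.001 -1.   ]]
```

>>> carry_out(targets=[{"hand": 100,"x": 0.04,"y": -0.025,"z": -0.03,"az": -0.15},{"hand": 100,"x": 0.09,"y": -0.058,"z": -0.05,"az": -0.3},{"hand": 100,"x": 0.14,"y": -0.09,"z": -0.05,"az": -0.45},{"hand": 100,"x": 0.19,"y": -0.12,"z": -0.05,"az": -0.6},{"hand": 100,"x": 0.24,"y": -0.153,"z": -0.05,"az": -0.75},{"hand": 100,"x": 0.29,"y": -0.185,"z": -0.05,"az": -0.9},{"hand": 100,"x": 0.34,"y": -0.217,"z": -0.04,"az": -1.05},{"hand": 100,"x": 0.39,"y": -0.249,"z": -0.03,"az": -1.19}])

```text
schema error: expected keys hand, x, y, z, ax, ay, az
```

```bash
python3 - <<'E'
from h import *
goto((.537,-.134,.20),-.043)
E
```

```text
t 0.15 shift [ 0.4622 -0.2954  0.0374] turn [-1.00e-03 -1.00e-03 -1.19e+00] F [ 0.1  0.5 -0.2] axes
 [[ 0.943  0.331 -0.   ]
 [ 0.331 -0.943  0.001]
 [ 0.    -0.001 -1.   ]]
```

All keys required.

>>> carry_out(targets=[{"hand": 100,"x": 0.04,"y": -0.025,"z": -0.03,"ax": 0,"ay": 0,"az": -0.15},{"hand": 100,"x": 0.09,"y": -0.058,"z": -0.05,"ax": 0,"ay": 0,"az": -0.3},{"hand": 100,"x": 0.14,"y": -0.09,"z": -0.05,"ax": 0,"ay": 0,"az": -0.45},{"hand": 100,"x": 0.19,"y": -0.12,"z": -0.05,"ax": 0,"ay": 0,"az": -0.6},{"hand": 100,"x": 0.24,"y": -0.153,"z": -0.05,"ax": 0,"ay": 0,"az": -0.75},{"hand": 100,"x": 0.29,"y": -0.185,"z": -0.05,"ax": 0,"ay": 0,"az": -0.9},{"hand": 100,"x": 0.34,"y": -0.217,"z": -0.04,"ax": 0,"ay": 0,"az": -1.05},{"hand": 100,"x": 0.39,"y": -0.249,"z": -0.03,"ax": 0,"ay": 0,"az": -1.19}])

```text
t: 1.15
tool_pos: [0.4852, -0.2002, 0.4345]
orientation: [2.263, 2.178, 0.0]
force: [1.5, -0.3, 1.0]
opening: 0.0931
gripper_force: 0.0
```

```bash
python3 - <<'E'
from h import *
goto((.537,-.134,.20),-.043)
p,d=read_camera('wrist');cv2.imwrite('pics/w1.png',p);print(camera_params('wrist'))
E
```

```text
t 1.15 shift [0.0681 0.0492 0.0675] turn [0.    0.    0.005] F [ 1.5 -0.3  1. ] axes
 [[ 0.038  0.999  0.   ]
 [ 0.999 -0.038 -0.   ]
 [-0.     0.    -1.   ]]
{'fx': 291.97842060067256, 'fy': 291.97842060067256, 'cx': 326.56346727543604, 'cy': 199.22744359366646, 'k1': 0.007022626855087216, 'position': array([ 0.48958529, -0.12512379,  0.41317142]), 'rotation': array([-0.24929408,  0.00373677, -0.02619439])}
```

View pics/w1.png

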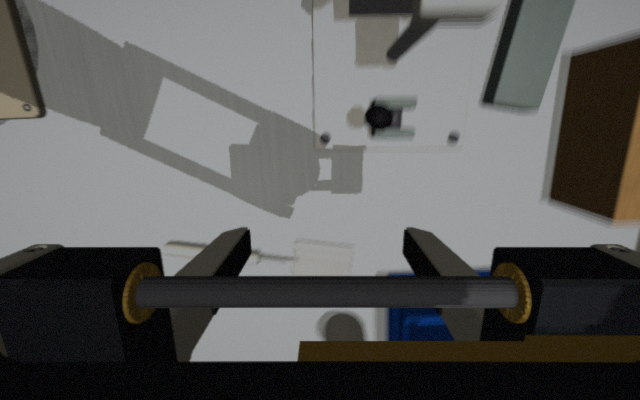

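The wrist view shows the ball at (379,117) and base screws at (325,138) and (453,137).

```bash
python3 - <<'E'
from h import *
c=camera_params('wrist')
print(onz(c,379,117,.114),onz(c,325,138,.02),onz(c,453,137,.02))
E
```

```text
[ 0.54132138 -0.11900841  0.114     ] [ 0.48690451 -0.14184696  0.02      ] [ 0.65529571 -0.14510309  0.02      ]
```

```bash
python3 - <<'E'
from h import *
c=camera_params('wrist');p,d=read_camera('wrist');print(c['position'])
m=(p.max(2)<40).astype(np.uint8);m[230:]=0
k,l,st,ce=cv2.connectedComponentsWithStats(m)
for i in range(1,k):
    if 20<st[i,4]<1500:print(st[i],ce[i],onz(c,*ce[i],.114).round(4),onz(c,*ce[i],.02).round(4))
goto((.537,-.134,.20),-.043)
E
```

```text
[ 0.48958529 -0.12512379  0.41317142]
[  6   0  36 113 681] [22.72687225 50.74302496] [ 0.2091 -0.0516  0.114 ] [ 0.1209 -0.0285  0.02  ]
[ 480    0   45  117 1119] [501.72296693  55.86952636] [ 0.655  -0.0671  0.114 ] [ 0.707  -0.0489  0.02  ]
[350   2  61  24 840] [378.93452381  14.24761905] [ 0.5396 -0.0292  0.114 ] [0.5553 0.0009 0.02  ]
[386  39  43  31 304] [404.38157895  52.73684211] [ 0.564  -0.0618  0.114 ] [ 0.5873 -0.0419  0.02  ]
[362 110  27  35 617] [375.13290113 127.94165316] [ 0.5377 -0.1294  0.114 ] [ 0.5528 -0.1307  0.02  ]
t 1.25 shift [0.0648 0.0486 0.0661] turn [-0.002 -0.003  0.009] F [-1.4  0.2 -0.1] axes
 [[ 0.034  0.999 -0.001]
 [ 0.999 -0.034  0.003]
 [ 0.003 -0.001 -1.   ]]
```

>>> carry_out(targets=[{"hand": 100,"x": 0.03,"y": 0.025,"z": 0.01,"ax": 0,"ay": 0,"az": 0.005},{"hand": 100,"x": 0.06,"y": 0.05,"z": 0.02,"ax": 0,"ay": 0,"az": 0.005},{"hand": 50,"x": 0.066,"y": 0.049,"z": 0.035,"ax": 0,"ay": 0,"az": 0.005},{"hand": 50,"x": 0.066,"y": 0.049,"z": 0.035,"ax": 0,"ay": 0,"az": 0.005},{"hand": 50,"x": 0.066,"y": 0.049,"z": 0.035,"ax": 0,"ay": 0,"az": 0.005}])

```text
t: 1.88
tool_pos: [0.5355, -0.1391, 0.4001]
orientation: [2.275, 2.166, -0.0]
force: [0.0, -0.2, -0.2]
opening: 0.0679
gripper_force: 0.0
```

```bash
python3 - <<'E'
from h import *
c=camera_params('wrist');p,d=read_camera('wrist');cv2.imwrite('pics/w2.png',p)
print(c['position'],camera_params('wrist')['position'])
m=(p.max(2)<40).astype(np.uint8);m[230:]=0
k,l,st,ce=cv2.connectedComponentsWithStats(m)
for i in range(1,k):
    if 20<st[i,4]<2500:print(st[i],ce[i],onz(c,*ce[i],.114).round(4),onz(c,*ce[i],.02).round(4))
goto((.537,-.134,.12),-.043)
E
```

```text
[ 0.53875255 -0.06949983  0.38022595] [ 0.53890744 -0.06954782  0.38059201]
[ 452   14   47  143 1182] [474.48984772  83.55160745] [ 0.6659 -0.043   0.114 ] [ 0.7108 -0.0337  0.02  ]
[582 125  10  12  35] [586.17142857 129.91428571] [ 0.7669 -0.0866  0.114 ] [ 0.8474 -0.0926  0.02  ]
[539 130   7  18  37] [541.48648649 138.67567568] [ 0.7289 -0.0922  0.114 ] [ 0.7961 -0.1002  0.02  ]
[349 167  25  20 142] [359.14788732 176.17605634] [ 0.5663 -0.1181  0.114 ] [ 0.576  -0.1352  0.02  ]
[315 176  29  29 647] [328.7805255 190.1561051] [ 0.5377 -0.1299  0.114 ] [ 0.5373 -0.1513  0.02  ]
t 1.93 shift [0.0053 0.001  0.1134] turn [ 0.001  0.001 -0.007] F [0.6 0.6 0.6] axes
 [[ 0.05   0.999  0.001]
 [ 0.999 -0.05  -0.001]
 [-0.001  0.001 -1.   ]]
```

View pics/w2.png

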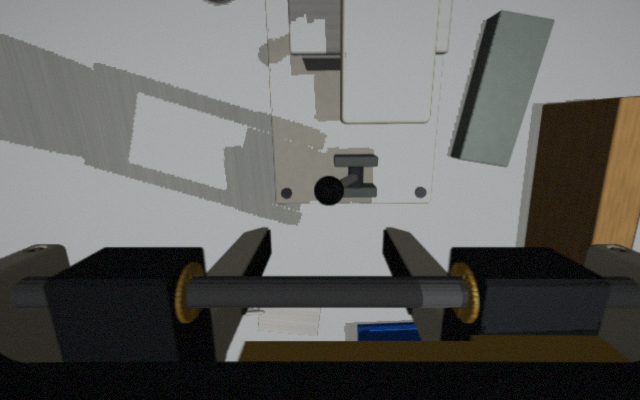

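The ball is now at (329,190), which gives (0.538,-0.130), midway between the fingers. Descending, then pushing along the press's +x.

>>> carry_out(targets=[{"hand": 60,"x": 0.006,"y": 0.001,"z": 0.05,"ax": 0,"ay": 0,"az": 0},{"hand": 60,"x": 0.006,"y": 0.001,"z": 0.1,"ax": 0,"ay": 0,"az": 0},{"hand": 60,"x": 0.006,"y": 0.001,"z": 0.112,"ax": 0,"ay": 0,"az": 0},{"hand": 60,"x": 0.006,"y": 0.02,"z": 0.112,"ax": 0,"ay": 0,"az": 0},{"hand": 60,"x": 0.006,"y": 0.04,"z": 0.11,"ax": 0,"ay": 0,"az": 0},{"hand": 60,"x": 0.006,"y": 0.06,"z": 0.11,"ax": 0,"ay": 0,"az": 0},{"hand": 60,"x": 0.006,"y": 0.075,"z": 0.112,"ax": 0,"ay": 0,"az": 0},{"hand": 60,"x": 0.006,"y": 0.08,"z": 0.112,"ax": 0,"ay": 0,"az": 0}])

```text
t: 2.92
tool_pos: [0.6172, -0.1368, 0.2897]
orientation: [2.273, 2.165, 0.001]
force: [-2.7, -1.4, 0.5]
opening: 0.0556
gripper_force: 0.9
```

```bash
python3 - <<'E'
from h import *
goto((.603,-.134,.12),-.043);print(read_state()['opening'])
E
```

```text
t 2.92 shift [ 0.0021 -0.0143  0.0027] turn [ 0.002  0.001 -0.006] F [-2.7 -1.4  0.5] axes
 [[ 0.049  0.999  0.002]
 [ 0.999 -0.049 -0.001]
 [-0.001  0.002 -1.   ]]
0.05557012165085105
```

>>> carry_out(targets=[{"hand": 60,"x": 0,"y": 0.003,"z": 0,"ax": 0,"ay": 0,"az": 0},{"hand": 60,"x": 0,"y": 0.006,"z": 0,"ax": 0,"ay": 0,"az": 0},{"hand": 60,"x": 0,"y": 0.006,"z": 0,"ax": 0,"ay": 0,"az": 0}])

```text
t: 3.3
tool_pos: [0.6202, -0.1369, 0.2889]
orientation: [-2.271, -2.164, 0.008]
force: [-20.0, -0.9, 14.5]
opening: 0.0563
gripper_force: 9.7
```

>>> carry_out(targets=[{"hand": 70,"x": 0,"y": -0.012,"z": 0,"ax": 0,"ay": 0,"az": 0},{"hand": 70,"x": 0,"y": -0.015,"z": -0.05,"ax": 0,"ay": 0,"az": 0},{"hand": 70,"x": 0,"y": -0.015,"z": -0.11,"ax": 0,"ay": 0,"az": 0},{"hand": 70,"x": 0,"y": -0.03,"z": -0.17,"ax": 0,"ay": 0,"az": 0},{"hand": 70,"x": 0.02,"y": -0.06,"z": -0.21,"ax": 0,"ay": 0,"az": 0},{"hand": 70,"x": 0.04,"y": -0.09,"z": -0.24,"ax": 0,"ay": 0,"az": 0},{"hand": 70,"x": 0.06,"y": -0.118,"z": -0.24,"ax": 0,"ay": 0,"az": 0},{"hand": 70,"x": 0.06,"y": -0.118,"z": -0.24,"ax": 0,"ay": 0,"az": 0}])

```text
t: 4.3
tool_pos: [0.5058, -0.0696, 0.5295]
orientation: [2.271, 2.167, 0.004]
force: [0.6, 0.0, -0.2]
opening: 0.0655
gripper_force: 0.0
```

```bash
python3 - <<'E'
from h import *
read_camera('scene');c=camera_params('wrist');p,d=read_camera('wrist');cv2.imwrite('pics/w3.png',p)
print(c['position'],c['rotation'],read_state()['opening'])
goto((.5025,.005,.268),-.043)
E
```

```text
[ 0.50968654 -0.00062951  0.50890948] [-0.25422003  0.00412459 -0.04633481] 0.06508078203879936
t 4.4 shift [ 0.0754 -0.0083  0.0931] turn [ 0.002  0.    -0.005] F [ 0.1  0.5 -0.8] axes
 [[ 0.048  0.999  0.002]
 [ 0.999 -0.048 -0.   ]
 [-0.     0.002 -1.   ]]
```

View pics/w3.png

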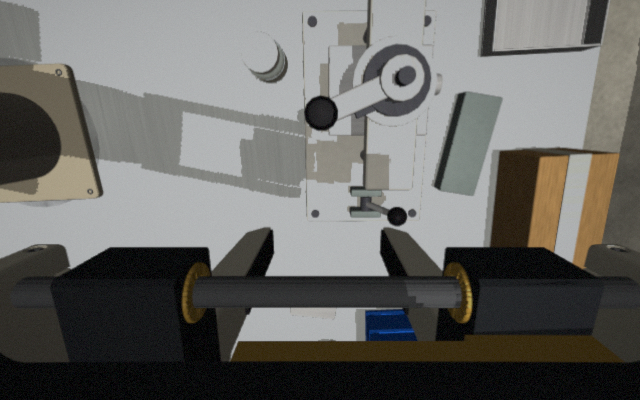

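The lever now leans away from the robot (ball at 397,216). The knob top is at (320,112) and the screw tip at (406,75).

```bash
python3 - <<'E'
from h import *
c=camera_params('wrist');p=cv2.imread('pics/w3.png')
m=(p.max(2)<40).astype(np.uint8);m[235:]=0
k,l,st,ce=cv2.connectedComponentsWithStats(m)
for i in range(1,k):
    if 20<st[i,4]<2500:print(st[i],ce[i])
K=onz(c,320,112,.287)[:2];A=onz(c,406,75,.265)[:2];H=onz(c,392,87,.222)[:2]
for B in(A,H):print('knob',K,'axis',B,np.linalg.norm(K-B),np.degrees(np.arctan2(*(K-B)[::-1])))
E
```

```text
[395  72   9  14  43] [398.09302326  79.90697674]
[436  94  28  94 384] [449.36458333 138.53385417]
[305  96  32  34 602] [319.43355482 112.76744186]
[388 208  18  17 251] [396.56972112 215.94820717]
knob [0.50596186 0.00710625] axis [0.57348337 0.03215099] 0.07201661894658185 -159.64943228884178
knob [0.50596186 0.00710625] axis [0.57204539 0.02837096] 0.06942061254744958 -162.16258480050033
```

>>> carry_out(targets=[{"hand": 70,"x": 0.04,"y": -0.006,"z": 0,"ax": 0,"ay": 0,"az": 0},{"hand": 70,"x": 0.0765,"y": -0.007,"z": 0.02,"ax": 0,"ay": 0,"az": 0},{"hand": 70,"x": 0.0765,"y": -0.007,"z": 0.07,"ax": 0,"ay": 0,"az": 0},{"hand": 70,"x": 0.0765,"y": -0.007,"z": 0.092,"ax": 0,"ay": 0,"az": 0},{"hand": 70,"x": 0.0765,"y": -0.007,"z": 0.092,"ax": 0,"ay": 0,"az": 0}])

```text
t: 5.03
tool_pos: [0.5039, 0.0058, 0.4329]
orientation: [-2.272, -2.164, 0.006]
force: [-0.2, 0.2, 0.9]
opening: 0.0656
gripper_force: 0.0
```

>>> carry_out(targets=[{"hand": 0,"x": 0,"y": 0,"z": 0,"ax": 0,"ay": 0,"az": 0},{"hand": 0,"x": 0,"y": 0,"z": 0,"ax": 0,"ay": 0,"az": 0},{"hand": 0,"x": 0,"y": 0,"z": 0,"ax": 0,"ay": 0,"az": 0},{"hand": 0,"x": 0,"y": 0,"z": 0,"ax": 0,"ay": 0,"az": 0}], newtons=30)

```text
t: 5.52
tool_pos: [0.5041, 0.0061, 0.4363]
orientation: [2.274, 2.167, 0.001]
force: [2.2, 0.7, -0.7]
opening: 0.0296
gripper_force: 1.8
```

```bash
python3 - <<'E'
from h import *
goto((.503,.0053,.268),-.043)
s=read_state();print(s['tool_pos'],s['opening'],s['gripper_force'])
E
```

```text
t 5.53 shift [-0.0008 -0.0011  0.0013] turn [ 0.001  0.    -0.005] F [ 2.2  0.7 -0.7] axes
 [[ 0.048  0.999  0.001]
 [ 0.999 -0.048 -0.   ]
 [-0.     0.001 -1.   ]]
[0.50410727 0.00605964 0.43633717] 0.029587210343074787 1.7618916369974613
```

>>> carry_out(targets=[{"hand": 0,"x": 0,"y": 0,"z": 0,"ax": 0,"ay": 0,"az": 0},{"hand": 0,"x": 0,"y": 0,"z": 0,"ax": 0,"ay": 0,"az": 0},{"hand": 0,"x": 0,"y": 0,"z": 0,"ax": 0,"ay": 0,"az": 0}], newtons=40)

```text
t: 5.9
tool_pos: [0.5044, 0.0062, 0.4362]
orientation: [2.273, 2.167, 0.002]
force: [5.2, 0.4, -0.4]
opening: 0.0253
gripper_force: 40.0
```

```bash
cat >> h.py <<'E'
def circ(A,phis,r=.075,s=None,th=None,cmd=None):
    "tool-frame shifts for clockwise angles phis (deg) from the present knob angle about A"
    s=s or read_state();M=R.from_rotvec(s['orientation']).as_matrix()
    p=s['tool_pos'];v=p[:2]-A
    now=np.degrees(np.arctan2(v[1],v[0]))%360
    t0=np.arctan2(v[1],v[0]) if th is None else np.radians(th)
    F=s['force'];er=np.array([np.cos(t0),np.sin(t0)]);et=np.array([np.sin(t0),-np.cos(t0)])
    print('t %.2f pos %s r %.4f ang %.1f z %.4f open %.4f grip %.1f F %s Frad %.1f Ftan(cw) %.1f'%(s['t'],p[:2].round(4),np.hypot(*v),now,p[2],s['opening'],s['gripper_force'],F.round(1),F[:2]@er,F[:2]@et))
    start=A+r*er
    for f in phis:
        a=t0-np.radians(f);q=A+r*np.array([np.cos(a),np.sin(a)])
        d=M.T@np.r_[q-start,0];print('%4d x %.4f y %.4f'%(f,d[0],d[1]))
E
python3 - <<'E'
from h import *
circ(np.array([.5735,.031]),range(5,100,5))
E
```

```text
t 5.90 pos [0.5044 0.0062] r 0.0735 ang 199.7 z 0.4362 open 0.0253 grip 40.0 F [ 5.2  0.4 -0.4] Frad -5.0 Ftan(cw) -1.4
   5 x 0.0061 y -0.0022
  10 x 0.0125 y -0.0039
  15 x 0.0189 y -0.0051
  20 x 0.0254 y -0.0056
  25 x 0.0320 y -0.0056
  30 x 0.0385 y -0.0050
  35 x 0.0449 y -0.0039
  40 x 0.0513 y -0.0022
  45 x 0.0574 y 0.0000
  50 x 0.0633 y 0.0028
  55 x 0.0690 y 0.0061
  60 x 0.0744 y 0.0098
  65 x 0.0794 y 0.0140
  70 x 0.0840 y 0.0187
  75 x 0.0882 y 0.0237
  80 x 0.0919 y 0.0290
  85 x 0.0952 y 0.0347
  90 x 0.0980 y 0.0406
  95 x 0.1002 y 0.0468
```

>>> carry_out(targets=[{"hand": 0,"x": 0.0061,"y": -0.0022,"z": 0,"ax": 0,"ay": 0,"az": 0},{"hand": 0,"x": 0.0189,"y": -0.0051,"z": 0,"ax": 0,"ay": 0,"az": 0},{"hand": 0,"x": 0.032,"y": -0.0056,"z": 0,"ax": 0,"ay": 0,"az": 0},{"hand": 0,"x": 0.0449,"y": -0.0039,"z": 0,"ax": 0,"ay": 0,"az": 0},{"hand": 0,"x": 0.0574,"y": 0,"z": 0,"ax": 0,"ay": 0,"az": 0},{"hand": 0,"x": 0.069,"y": 0.0061,"z": 0,"ax": 0,"ay": 0,"az": 0},{"hand": 0,"x": 0.0794,"y": 0.014,"z": 0,"ax": 0,"ay": 0,"az": 0},{"hand": 0,"x": 0.0882,"y": 0.0237,"z": 0,"ax": 0,"ay": 0,"az": 0}])

```text
t: 6.9
tool_pos: [0.5326, 0.0919, 0.436]
orientation: [2.273, 2.163, -0.002]
force: [5.4, -10.5, -0.0]
opening: 0.0252
gripper_force: 40.0
```

```bash
python3 - <<'E'
from h import *
circ(np.array([.5735,.031]),range(10,120,10),th=124.7)
E
```

```text
t 6.90 pos [0.5326 0.0919] r 0.0734 ang 123.9 z 0.4360 open 0.0252 grip 40.0 F [  5.4 -10.5  -0. ] Frad -11.7 Ftan(cw) -1.6
  10 x 0.0070 y 0.0110
  20 x 0.0120 y 0.0231
  30 x 0.0149 y 0.0359
  40 x 0.0155 y 0.0489
  50 x 0.0138 y 0.0619
  60 x 0.0098 y 0.0744
  70 x 0.0038 y 0.0860
  80 x -0.0042 y 0.0963
  90 x -0.0138 y 0.1052
 100 x -0.0248 y 0.1122
 110 x -0.0369 y 0.1172
```

```bash
sed -i 's/start=A+r\*er/start=A+r*er if cmd is None else p[:2]/' h.py; python3 - <<'E'
from h import *
circ(np.array([.575,.0295]),range(10,130,5),cmd=1)
E
```

```text
t 6.90 pos [0.5326 0.0919] r 0.0755 ang 124.2 z 0.4360 open 0.0252 grip 40.0 F [  5.4 -10.5  -0. ] Frad -11.7 Ftan(cw) -1.5
  10 x 0.0066 y 0.0114
  15 x 0.0093 y 0.0173
  20 x 0.0115 y 0.0235
  25 x 0.0131 y 0.0298
  30 x 0.0142 y 0.0363
  35 x 0.0147 y 0.0428
  40 x 0.0146 y 0.0493
  45 x 0.0140 y 0.0559
  50 x 0.0128 y 0.0623
  55 x 0.0111 y 0.0686
  60 x 0.0088 y 0.0747
  65 x 0.0060 y 0.0806
  70 x 0.0027 y 0.0863
  75 x -0.0011 y 0.0916
  80 x -0.0054 y 0.0966
  85 x -0.0100 y 0.1012
  90 x -0.0151 y 0.1053
  95 x -0.0205 y 0.1090
 100 x -0.0262 y 0.1123
 105 x -0.0321 y 0.1150
 110 x -0.0383 y 0.1172
 115 x -0.0446 y 0.1188
 120 x -0.0511 y 0.1199
 125 x -0.0576 y 0.1204
```

>>> carry_out(targets=[{"hand": 0,"x": 0.0066,"y": 0.0114,"z": 0,"ax": 0,"ay": 0,"az": 0},{"hand": 0,"x": 0.0115,"y": 0.0235,"z": 0,"ax": 0,"ay": 0,"az": 0},{"hand": 0,"x": 0.0142,"y": 0.0363,"z": 0,"ax": 0,"ay": 0,"az": 0},{"hand": 0,"x": 0.0146,"y": 0.0493,"z": 0,"ax": 0,"ay": 0,"az": 0},{"hand": 0,"x": 0.0128,"y": 0.0623,"z": 0,"ax": 0,"ay": 0,"az": 0},{"hand": 0,"x": 0.0088,"y": 0.0747,"z": 0,"ax": 0,"ay": 0,"az": 0},{"hand": 0,"x": 0.0027,"y": 0.0863,"z": 0,"ax": 0,"ay": 0,"az": 0},{"hand": 0,"x": -0.0054,"y": 0.0966,"z": 0,"ax": 0,"ay": 0,"az": 0}])

```text
t: 7.9
tool_pos: [0.6287, 0.083, 0.4362]
orientation: [-2.273, -2.167, -0.001]
force: [-1.3, 2.3, 5.0]
opening: 0.0251
gripper_force: 40.0
```

```bash
python3 - <<'E'
from h import *
circ(np.array([.575,.0295]),range(10,130,10),cmd=1)
E
```

```text
t 7.90 pos [0.6287 0.083 ] r 0.0758 ang 44.9 z 0.4362 open 0.0251 grip 40.0 F [-1.3  2.3  5. ] Frad 0.8 Ftan(cw) -2.6
  10 x -0.0102 y 0.0083
  20 x -0.0212 y 0.0154
  30 x -0.0333 y 0.0204
  40 x -0.0460 y 0.0233
  50 x -0.0591 y 0.0239
  60 x -0.0721 y 0.0222
  70 x -0.0845 y 0.0183
  80 x -0.0962 y 0.0123
  90 x -0.1066 y 0.0043
 100 x -0.1154 y -0.0053
 110 x -0.1225 y -0.0163
 120 x -0.1275 y -0.0283
```

>>> carry_out(targets=[{"hand": 0,"x": -0.0102,"y": 0.0083,"z": 0,"ax": 0,"ay": 0,"az": 0},{"hand": 0,"x": -0.0212,"y": 0.0154,"z": 0,"ax": 0,"ay": 0,"az": 0},{"hand": 0,"x": -0.0333,"y": 0.0204,"z": 0,"ax": 0,"ay": 0,"az": 0},{"hand": 0,"x": -0.046,"y": 0.0233,"z": 0,"ax": 0,"ay": 0,"az": 0},{"hand": 0,"x": -0.0591,"y": 0.0239,"z": 0,"ax": 0,"ay": 0,"az": 0},{"hand": 0,"x": -0.0721,"y": 0.0222,"z": 0,"ax": 0,"ay": 0,"az": 0},{"hand": 0,"x": -0.0845,"y": 0.0183,"z": 0,"ax": 0,"ay": 0,"az": 0},{"hand": 0,"x": -0.0962,"y": 0.0123,"z": 0,"ax": 0,"ay": 0,"az": 0}])

```text
t: 8.9
tool_pos: [0.6365, -0.0145, 0.4364]
orientation: [2.273, 2.166, 0.003]
force: [3.5, -0.3, 3.6]
opening: 0.0249
gripper_force: 40.0
```

```bash
python3 - <<'E'
from h import *
circ(np.array([.575,.0295]),range(10,130,10),cmd=1)
E
```

```text
t 8.90 pos [ 0.6365 -0.0145] r 0.0756 ang 324.4 z 0.4364 open 0.0249 grip 40.0 F [ 3.5 -0.3  3.6] Frad 3.0 Ftan(cw) -1.8
  10 x -0.0100 y -0.0085
  20 x -0.0188 y -0.0182
  30 x -0.0257 y -0.0293
  40 x -0.0307 y -0.0414
  50 x -0.0334 y -0.0542
  60 x -0.0339 y -0.0672
  70 x -0.0322 y -0.0802
  80 x -0.0282 y -0.0926
  90 x -0.0220 y -0.1042
 100 x -0.0140 y -0.1145
 110 x -0.0043 y -0.1233
 120 x 0.0067 y -0.1302
```

>>> carry_out(targets=[{"hand": 0,"x": -0.01,"y": -0.0085,"z": 0,"ax": 0,"ay": 0,"az": 0},{"hand": 0,"x": -0.0188,"y": -0.0182,"z": 0,"ax": 0,"ay": 0,"az": 0},{"hand": 0,"x": -0.0257,"y": -0.0293,"z": 0,"ax": 0,"ay": 0,"az": 0},{"hand": 0,"x": -0.0307,"y": -0.0414,"z": 0,"ax": 0,"ay": 0,"az": 0},{"hand": 0,"x": -0.0334,"y": -0.0542,"z": 0,"ax": 0,"ay": 0,"az": 0},{"hand": 0,"x": -0.0339,"y": -0.0672,"z": 0,"ax": 0,"ay": 0,"az": 0},{"hand": 0,"x": -0.0322,"y": -0.0802,"z": 0,"ax": 0,"ay": 0,"az": 0},{"hand": 0,"x": -0.0282,"y": -0.0926,"z": 0,"ax": 0,"ay": 0,"az": 0}])

```text
t: 9.9
tool_pos: [0.5412, -0.0372, 0.436]
orientation: [2.274, 2.167, 0.001]
force: [2.7, -0.6, 4.4]
opening: 0.0252
gripper_force: 40.0
```

```bash
python3 - <<'E'
from h import *
circ(np.array([.575,.0295]),range(10,130,10),cmd=1)
E
```

```text
t 9.90 pos [ 0.5412 -0.0372] r 0.0748 ang 243.1 z 0.4360 open 0.0252 grip 40.0 F [ 2.7 -0.6  4.4] Frad -0.7 Ftan(cw) -2.7
  10 x 0.0061 y -0.0115
  20 x 0.0144 y -0.0217
  30 x 0.0243 y -0.0302
  40 x 0.0355 y -0.0369
  50 x 0.0477 y -0.0416
  60 x 0.0605 y -0.0441
  70 x 0.0736 y -0.0443
  80 x 0.0865 y -0.0422
  90 x 0.0989 y -0.0379
 100 x 0.1103 y -0.0316
 110 x 0.1204 y -0.0233
 120 x 0.1290 y -0.0134
```

>>> carry_out(targets=[{"hand": 0,"x": 0.0061,"y": -0.0115,"z": 0,"ax": 0,"ay": 0,"az": 0},{"hand": 0,"x": 0.0144,"y": -0.0217,"z": 0,"ax": 0,"ay": 0,"az": 0},{"hand": 0,"x": 0.0243,"y": -0.0302,"z": 0,"ax": 0,"ay": 0,"az": 0},{"hand": 0,"x": 0.0355,"y": -0.0369,"z": 0,"ax": 0,"ay": 0,"az": 0},{"hand": 0,"x": 0.0477,"y": -0.0416,"z": 0,"ax": 0,"ay": 0,"az": 0},{"hand": 0,"x": 0.0605,"y": -0.0441,"z": 0,"ax": 0,"ay": 0,"az": 0},{"hand": 0,"x": 0.0736,"y": -0.0443,"z": 0,"ax": 0,"ay": 0,"az": 0},{"hand": 0,"x": 0.0865,"y": -0.0422,"z": 0,"ax": 0,"ay": 0,"az": 0}])

```text
t: 10.9
tool_pos: [0.5041, 0.0518, 0.4359]
orientation: [2.273, 2.167, -0.0]
force: [8.4, -4.0, 4.2]
opening: 0.0248
gripper_force: 40.0
```

```bash
python3 - <<'E'
from h import *
circ(np.array([.575,.0295]),range(10,130,10),cmd=1)
E
```

```text
t 10.90 pos [0.5041 0.0518] r 0.0743 ang 162.5 z 0.4359 open 0.0248 grip 40.0 F [ 8.4 -4.   4.2] Frad -9.3 Ftan(cw) -1.3
  10 x 0.0125 y 0.0037
  20 x 0.0238 y 0.0102
  30 x 0.0339 y 0.0185
  40 x 0.0424 y 0.0285
  50 x 0.0490 y 0.0398
  60 x 0.0535 y 0.0521
  70 x 0.0558 y 0.0649
  80 x 0.0559 y 0.0780
  90 x 0.0537 y 0.0909
 100 x 0.0493 y 0.1032
 110 x 0.0428 y 0.1146
 120 x 0.0344 y 0.1246
```

```bash
python3 - <<'E'
from h import *
c=camera_params('scene');p,d=read_camera('scene');cv2.imwrite('pics/s2.png',p);np.save('pics/s2.npy',d)
d0=np.load('pics/scene0.npy')
def pts(d,u0,u1,v0,v1):
    return np.array([np.r_[u,v,ray(c,u,v)[0]+ray(c,u,v)[1]*d[v,u]] for u in range(u0,u1) for v in range(v0,v1) if d[v,u]>0])
for D in(d0,d):
    P=pts(D,325,385,195,245)
    q=P[(abs(P[:,2]-.575)<.055)&(abs(P[:,3]-.03)<.065)&(P[:,4]<.19)&(P[:,4]>.07)]
    h,e=np.histogram(q[:,4],bins=np.arange(.07,.19,.004))
    print([(round(b,3),int(n)) for b,n in zip(e,h)])
a=np.hstack([cv2.resize(x[150:305,270:410],None,fx=2.8,fy=2.8,interpolation=cv2.INTER_CUBIC) for x in(cv2.imread('pics/scene0.png'),p)])
cv2.imwrite('pics/cmp.png',a)
E
```

```text
[(np.float64(0.07), 24), (np.float64(0.074), 25), (np.float64(0.078), 33), (np.float64(0.082), 35), (np.float64(0.086), 3), (np.float64(0.09), 0), (np.float64(0.094), 0), (np.float64(0.098), 19), (np.float64(0.102), 34), (np.float64(0.106), 25), (np.float64(0.11), 13), (np.float64(0.114), 0), (np.float64(0.118), 1), (np.float64(0.122), 43), (np.float64(0.126), 346), (np.float64(0.13), 88), (np.float64(0.134), 26), (np.float64(0.138), 68), (np.float64(0.142), 15), (np.float64(0.146), 5), (np.float64(0.15), 7), (np.float64(0.154), 3), (np.float64(0.158), 5), (np.float64(0.162), 2), (np.float64(0.166), 0), (np.float64(0.17), 0), (np.float64(0.174), 0), (np.float64(0.178), 0), (np.float64(0.182), 1)]
[(np.float64(0.07), 16), (np.float64(0.074), 22), (np.float64(0.078), 37), (np.float64(0.082), 44), (np.float64(0.086), 3), (np.float64(0.09), 0), (np.float64(0.094), 22), (np.float64(0.098), 254), (np.float64(0.102), 275), (np.float64(0.106), 18), (np.float64(0.11), 55), (np.float64(0.114), 48), (np.float64(0.118), 7), (np.float64(0.122), 4), (np.float64(0.126), 8), (np.float64(0.13), 6), (np.float64(0.134), 6), (np.float64(0.138), 5), (np.float64(0.142), 5), (np.float64(0.146), 6), (np.float64(0.15), 5), (np.float64(0.154), 7), (np.float64(0.158), 3), (np.float64(0.162), 3), (np.float64(0.166), 0), (np.float64(0.17), 0), (np.float64(0.174), 0), (np.float64(0.178), 0), (np.float64(0.182), 0)]
```

View pics/cmp.png

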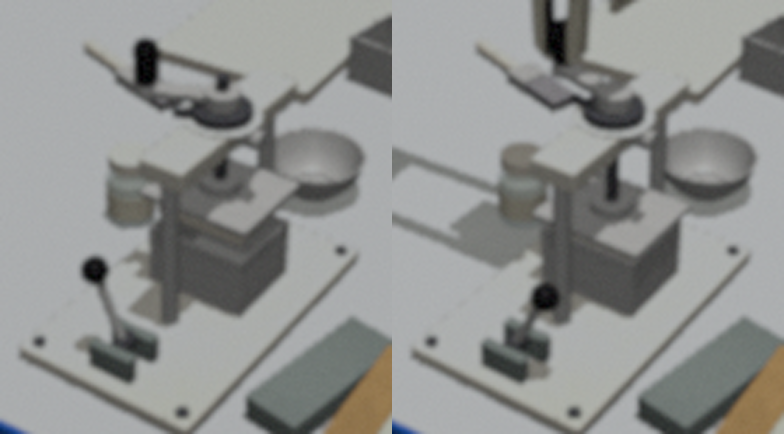

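The plate has come down from about 128 to 101 mm, roughly 24 mm per turn. About 8 mm (around 125°) remains, so I'll continue in shorter steps.

>>> carry_out(targets=[{"hand": 0,"x": 0.0125,"y": 0.0037,"z": 0,"ax": 0,"ay": 0,"az": 0},{"hand": 0,"x": 0.0238,"y": 0.0102,"z": 0,"ax": 0,"ay": 0,"az": 0}])

```text
t: 11.2
tool_pos: [0.5156, 0.0747, 0.4358]
orientation: [2.274, 2.166, -0.001]
force: [5.2, -5.9, 4.9]
opening: 0.0254
gripper_force: 40.0
```

```bash
python3 - <<'E'
from h import *
circ(np.array([.575,.0295]),range(5,65,5),cmd=1)
E
```

```text
t 11.20 pos [0.5156 0.0747] r 0.0746 ang 142.7 z 0.4358 open 0.0254 grip 40.0 F [ 5.2 -5.9  4.9] Frad -7.8 Ftan(cw) -1.5
   5 x 0.0054 y 0.0036
  10 x 0.0103 y 0.0080
  15 x 0.0148 y 0.0128
  20 x 0.0188 y 0.0179
  25 x 0.0224 y 0.0234
  30 x 0.0254 y 0.0292
  35 x 0.0280 y 0.0352
  40 x 0.0300 y 0.0414
  45 x 0.0315 y 0.0478
  50 x 0.0324 y 0.0543
  55 x 0.0327 y 0.0608
  60 x 0.0325 y 0.0674
```

>>> carry_out(targets=[{"hand": 0,"x": 0.0103,"y": 0.008,"z": 0,"ax": 0,"ay": 0,"az": 0},{"hand": 0,"x": 0.0188,"y": 0.0179,"z": 0,"ax": 0,"ay": 0,"az": 0}])

```text
t: 11.45
tool_pos: [0.5343, 0.0925, 0.4357]
orientation: [2.274, 2.166, -0.003]
force: [2.3, -7.0, 6.0]
opening: 0.0255
gripper_force: 40.0
```

```bash
python3 - <<'E'
from h import *
circ(np.array([.575,.0295]),range(5,65,5),cmd=1)
E
```

```text
t 11.45 pos [0.5343 0.0925] r 0.0750 ang 122.9 z 0.4357 open 0.0255 grip 40.0 F [ 2.3 -7.   6. ] Frad -7.1 Ftan(cw) -1.8
   5 x 0.0036 y 0.0055
  10 x 0.0067 y 0.0112
  15 x 0.0093 y 0.0172
  20 x 0.0113 y 0.0235
  25 x 0.0128 y 0.0298
  30 x 0.0137 y 0.0363
  35 x 0.0141 y 0.0428
  40 x 0.0138 y 0.0494
  45 x 0.0131 y 0.0559
  50 x 0.0117 y 0.0623
  55 x 0.0098 y 0.0685
  60 x 0.0074 y 0.0746
```

>>> carry_out(targets=[{"hand": 0,"x": 0.0067,"y": 0.0112,"z": 0,"ax": 0,"ay": 0,"az": 0},{"hand": 0,"x": 0.0113,"y": 0.0235,"z": 0,"ax": 0,"ay": 0,"az": 0}])

```text
t: 11.7
tool_pos: [0.5572, 0.1027, 0.4353]
orientation: [-2.272, -2.166, 0.009]
force: [-11.2, -7.0, 12.9]
opening: 0.025
gripper_force: 40.0
```

```bash
python3 - <<'E'
from h import *
circ(np.array([.575,.0295]),range(5,65,5),cmd=1)
E
```

```text
t 11.70 pos [0.5572 0.1027] r 0.0754 ang 103.7 z 0.4353 open 0.0250 grip 40.0 F [-11.2  -7.   12.9] Frad -4.1 Ftan(cw) -12.5
   5 x 0.0012 y 0.0065
  10 x 0.0022 y 0.0129
  15 x 0.0027 y 0.0194
  20 x 0.0026 y 0.0260
  25 x 0.0019 y 0.0325
  30 x 0.0006 y 0.0389
  35 x -0.0012 y 0.0452
  40 x -0.0036 y 0.0513
  45 x -0.0064 y 0.0572
  50 x -0.0098 y 0.0628
  55 x -0.0137 y 0.0681
  60 x -0.0180 y 0.0730
```

That is the heavy point (about 12 N at 104°). I'll go over it slowly, holding the grip.

>>> carry_out(targets=[{"hand": 0,"x": 0.0012,"y": 0.0065,"z": 0,"ax": 0,"ay": 0,"az": 0},{"hand": 0,"x": 0.0022,"y": 0.0129,"z": 0,"ax": 0,"ay": 0,"az": 0},{"hand": 0,"x": 0.0027,"y": 0.0194,"z": 0,"ax": 0,"ay": 0,"az": 0},{"hand": 0,"x": 0.0026,"y": 0.026,"z": 0,"ax": 0,"ay": 0,"az": 0}])

```text
t: 12.2
tool_pos: [0.5835, 0.1046, 0.4356]
orientation: [-2.272, -2.166, 0.005]
force: [-3.9, -1.2, 9.3]
opening: 0.0248
gripper_force: 40.0
```

```bash
python3 - <<'E'
from h import *
circ(np.array([.575,.0295]),range(5,65,5),cmd=1)
E
```

```text
t 12.20 pos [0.5835 0.1046] r 0.0756 ang 83.6 z 0.4356 open 0.0248 grip 40.0 F [-3.9 -1.2  9.3] Frad -1.6 Ftan(cw) -3.8
   5 x -0.0013 y 0.0065
  10 x -0.0025 y 0.0129
  15 x -0.0044 y 0.0192
  20 x -0.0067 y 0.0253
  25 x -0.0096 y 0.0311
  30 x -0.0130 y 0.0367
  35 x -0.0169 y 0.0420
  40 x -0.0212 y 0.0469
  45 x -0.0259 y 0.0515
  50 x -0.0310 y 0.0556
  55 x -0.0365 y 0.0592
  60 x -0.0422 y 0.0623
```

>>> carry_out(targets=[{"hand": 0,"x": -0.0013,"y": 0.0065,"z": 0,"ax": 0,"ay": 0,"az": 0},{"hand": 0,"x": -0.0025,"y": 0.0129,"z": 0,"ax": 0,"ay": 0,"az": 0},{"hand": 0,"x": -0.0044,"y": 0.0192,"z": 0,"ax": 0,"ay": 0,"az": 0},{"hand": 0,"x": -0.0067,"y": 0.0253,"z": 0,"ax": 0,"ay": 0,"az": 0},{"hand": 0,"x": -0.0096,"y": 0.0311,"z": 0,"ax": 0,"ay": 0,"az": 0},{"hand": 0,"x": -0.013,"y": 0.0367,"z": 0,"ax": 0,"ay": 0,"az": 0}])

```text
t: 12.95
tool_pos: [0.6206, 0.0899, 0.436]
orientation: [-2.273, -2.168, -0.001]
force: [2.4, 3.2, 6.8]
opening: 0.0251
gripper_force: 40.0
```

```bash
python3 - <<'E'
from h import *
circ(np.array([.575,.0295]),range(5,65,5),cmd=1)
E
```

```text
t 12.95 pos [0.6206 0.0899] r 0.0757 ang 53.0 z 0.4360 open 0.0251 grip 40.0 F [2.4 3.2 6.8] Frad 4.0 Ftan(cw) 0.0
   5 x -0.0045 y 0.0049
  10 x -0.0088 y 0.0097
  15 x -0.0136 y 0.0142
  20 x -0.0187 y 0.0183
  25 x -0.0242 y 0.0219
  30 x -0.0300 y 0.0249
  35 x -0.0360 y 0.0275
  40 x -0.0422 y 0.0296
  45 x -0.0486 y 0.0311
  50 x -0.0551 y 0.0320
  55 x -0.0616 y 0.0324
  60 x -0.0681 y 0.0322
```

>>> carry_out(targets=[{"hand": 0,"x": -0.0045,"y": 0.0049,"z": 0,"ax": 0,"ay": 0,"az": 0},{"hand": 0,"x": -0.0088,"y": 0.0097,"z": 0,"ax": 0,"ay": 0,"az": 0},{"hand": 0,"x": -0.0136,"y": 0.0142,"z": 0,"ax": 0,"ay": 0,"az": 0},{"hand": 0,"x": -0.0187,"y": 0.0183,"z": 0,"ax": 0,"ay": 0,"az": 0}])

```text
t: 13.45
tool_pos: [0.6379, 0.0713, 0.4362]
orientation: [-2.272, -2.168, -0.004]
force: [4.6, 4.9, 6.9]
opening: 0.0255
gripper_force: 40.0
```

```bash
python3 - <<'E'
from h import *
circ(np.array([.575,.0295]),range(3,40,3),cmd=1)
E
```

```text
t 13.45 pos [0.6379 0.0713] r 0.0755 ang 33.6 z 0.4362 open 0.0255 grip 40.0 F [4.6 4.9 6.9] Frad 6.6 Ftan(cw) -1.6
   3 x -0.0036 y 0.0018
   6 x -0.0069 y 0.0039
   9 x -0.0103 y 0.0057
  12 x -0.0139 y 0.0075
  15 x -0.0175 y 0.0090
  18 x -0.0212 y 0.0103
  21 x -0.0249 y 0.0114
  24 x -0.0288 y 0.0124
  27 x -0.0326 y 0.0131
  30 x -0.0365 y 0.0136
  33 x -0.0404 y 0.0139
  36 x -0.0443 y 0.0141
  39 x -0.0483 y 0.0140
```

>>> carry_out(targets=[{"hand": 0,"x": -0.0036,"y": 0.0018,"z": 0,"ax": 0,"ay": 0,"az": 0},{"hand": 0,"x": -0.0069,"y": 0.0039,"z": 0,"ax": 0,"ay": 0,"az": 0},{"hand": 0,"x": -0.0103,"y": 0.0057,"z": 0,"ax": 0,"ay": 0,"az": 0},{"hand": 0,"x": -0.0139,"y": 0.0075,"z": 0,"ax": 0,"ay": 0,"az": 0}])

```text
t: 13.95
tool_pos: [0.6451, 0.057, 0.4364]
orientation: [2.272, 2.169, 0.006]
force: [9.1, 5.5, 5.6]
opening: 0.0251
gripper_force: 40.0
```

```bash
python3 - <<'E'
from h import *
circ(np.array([.575,.0295]),range(3,40,3),cmd=1)
E
```

```text
t 13.95 pos [0.6451 0.057 ] r 0.0753 ang 21.4 z 0.4364 open 0.0251 grip 40.0 F [9.1 5.5 5.6] Frad 10.5 Ftan(cw) -1.7
   3 x -0.0038 y 0.0012
   6 x -0.0075 y 0.0025
   9 x -0.0112 y 0.0036
  12 x -0.0150 y 0.0046
  15 x -0.0189 y 0.0053
  18 x -0.0228 y 0.0058
  21 x -0.0267 y 0.0061
  24 x -0.0306 y 0.0062
  27 x -0.0346 y 0.0061
  30 x -0.0385 y 0.0058
  33 x -0.0424 y 0.0053
  36 x -0.0462 y 0.0046
  39 x -0.0500 y 0.0037
```

>>> carry_out(targets=[{"hand": 0,"x": -0.0038,"y": 0.0004,"z": 0,"ax": 0,"ay": 0,"az": 0},{"hand": 0,"x": -0.0075,"y": 0.001,"z": 0,"ax": 0,"ay": 0,"az": 0},{"hand": 0,"x": -0.0112,"y": 0.002,"z": 0,"ax": 0,"ay": 0,"az": 0},{"hand": 0,"x": -0.0137,"y": 0.0027,"z": 0,"ax": 0,"ay": 0,"az": 0}])

```text
t: 14.45
tool_pos: [0.6481, 0.0431, 0.4368]
orientation: [2.271, 2.167, 0.01]
force: [16.8, 4.5, 3.5]
opening: 0.0248
gripper_force: 40.0
```

```bash
python3 - <<'E'
from h import *
circ(np.array([.575,.0295]),range(3,40,3),cmd=1)
E
```

```text
t 14.45 pos [0.6481 0.0431] r 0.0744 ang 10.5 z 0.4368 open 0.0248 grip 40.0 F [16.8  4.5  3.5] Frad 17.3 Ftan(cw) -1.3
   3 x -0.0037 y 0.0014
   6 x -0.0076 y 0.0020
   9 x -0.0115 y 0.0024
  12 x -0.0154 y 0.0026
  15 x -0.0193 y 0.0026
  18 x -0.0233 y 0.0023
  21 x -0.0272 y 0.0019
  24 x -0.0310 y 0.0013
  27 x -0.0349 y 0.0004
  30 x -0.0387 y -0.0006
  33 x -0.0424 y -0.0018
  36 x -0.0460 y -0.0033
  39 x -0.0496 y -0.0049
```

>>> carry_out(targets=[{"hand": 0,"x": -0.001,"y": 0.002,"z": 0,"ax": 0,"ay": 0,"az": 0},{"hand": 0,"x": -0.0037,"y": 0.0036,"z": 0,"ax": 0,"ay": 0,"az": 0},{"hand": 0,"x": -0.0076,"y": 0.0042,"z": 0,"ax": 0,"ay": 0,"az": 0},{"hand": 0,"x": -0.0115,"y": 0.0044,"z": 0,"ax": 0,"ay": 0,"az": 0}])

```text
t: 14.95
tool_pos: [0.6509, 0.0309, 0.4363]
orientation: [2.273, 2.168, 0.003]
force: [7.7, 2.1, 6.3]
opening: 0.0254
gripper_force: 40.0
```

```bash
python3 - <<'E'
from h import *
circ(np.array([.575,.0295]),range(3,30,3),r=.0765,cmd=1)
E
```

```text
t 14.95 pos [0.6509 0.0309] r 0.0759 ang 1.1 z 0.4363 open 0.0254 grip 40.0 F [7.7 2.1 6.3] Frad 7.8 Ftan(cw) -1.9
   3 x -0.0040 y 0.0008
   6 x -0.0080 y 0.0007
   9 x -0.0120 y 0.0005
  12 x -0.0159 y 0.0000
  15 x -0.0199 y -0.0007
  18 x -0.0238 y -0.0016
  21 x -0.0276 y -0.0026
  24 x -0.0314 y -0.0039
  27 x -0.0352 y -0.0054
```

>>> carry_out(targets=[{"hand": 0,"x": -0.004,"y": 0.001,"z": 0,"ax": 0,"ay": 0,"az": 0},{"hand": 0,"x": -0.008,"y": 0.001,"z": 0,"ax": 0,"ay": 0,"az": 0},{"hand": 0,"x": -0.012,"y": 0.0008,"z": 0,"ax": 0,"ay": 0,"az": 0}])

```text
t: 15.32
tool_pos: [0.6508, 0.0213, 0.4361]
orientation: [-2.268, -2.168, -0.008]
force: [6.0, 16.2, 6.1]
opening: 0.025
gripper_force: 40.0
```

```bash
cat >> h.py <<'E'
def plate():
    c=camera_params('scene');p,d=read_camera('scene')
    P=np.array([ray(c,u,v)[0]+ray(c,u,v)[1]*d[v,u] for u in range(325,385) for v in range(195,245) if d[v,u]>0])
    q=P[(abs(P[:,0]-.575)<.055)&(abs(P[:,1]-.03)<.065)&(P[:,2]<.19)&(P[:,2]>.088)]
    h,e=np.histogram(q[:,2],bins=np.arange(.086,.14,.001));i=h.argmax();w=q[abs(q[:,2]-e[i])<.004,2];print('plate top',np.median(w),len(w))
E
python3 - <<'E'
from h import *
plate();circ(np.array([.575,.0295]),range(3,30,3),r=.0765,cmd=1)
E
```

```text
plate top 0.09091169974951363 515
t 15.38 pos [0.6508 0.021 ] r 0.0763 ang 353.6 z 0.4361 open 0.0252 grip 40.0 F [ 6.4 13.9  6.3] Frad 4.8 Ftan(cw) -14.6
   3 x -0.0040 y -0.0001
   6 x -0.0080 y -0.0007
   9 x -0.0119 y -0.0015
  12 x -0.0158 y -0.0025
  15 x -0.0196 y -0.0037
  18 x -0.0234 y -0.0051
  21 x -0.0270 y -0.0067
  24 x -0.0306 y -0.0084
  27 x -0.0341 y -0.0104
```

>>> carry_out(targets=[{"hand": 0,"x": -0.002,"y": 0,"z": 0,"ax": 0,"ay": 0,"az": 0},{"hand": 0,"x": -0.004,"y": -0.0002,"z": 0,"ax": 0,"ay": 0,"az": 0},{"hand": 0,"x": -0.004,"y": -0.0002,"z": 0,"ax": 0,"ay": 0,"az": 0}])

```text
t: 15.75
tool_pos: [0.6505, 0.0178, 0.4361]
orientation: [-2.267, -2.169, -0.009]
force: [6.2, 16.1, 6.9]
opening: 0.0251
gripper_force: 40.0
```

```bash
python3 - <<'E'
from h import *
plate();circ(np.array([.575,.0295]),range(-15,1,3),r=.0765,cmd=1)
E
```

```text
plate top 0.09091469906270716 538
t 15.80 pos [0.6505 0.0179] r 0.0764 ang 351.2 z 0.4361 open 0.0254 grip 40.0 F [ 5.2 16.2  5.8] Frad 2.7 Ftan(cw) -16.8
 -15 x 0.0200 y -0.0003
 -12 x 0.0160 y 0.0002
  -9 x 0.0120 y 0.0005
  -6 x 0.0080 y 0.0006
  -3 x 0.0040 y 0.0005
   0 x -0.0000 y 0.0001
```

The crank is solid (16.8 N, spring yielding) and the plate height no longer changes. I'll unwind the spring, release and lift.

>>> carry_out(targets=[{"hand": 0,"x": 0.003,"y": 0,"z": 0,"ax": 0,"ay": 0,"az": 0},{"hand": 0,"x": 0.006,"y": 0,"z": 0,"ax": 0,"ay": 0,"az": 0},{"hand": 0,"x": 0.0065,"y": 0,"z": 0,"ax": 0,"ay": 0,"az": 0}])

```text
t: 16.18
tool_pos: [0.6509, 0.0241, 0.4362]
orientation: [-2.268, -2.169, -0.008]
force: [6.7, 13.1, 6.8]
opening: 0.0252
gripper_force: 40.0
```

```bash
python3 - <<'E'
from h import *
plate();circ(np.array([.575,.0295]),[-3],r=.0765,cmd=1)
E
```

```text
plate top 0.09091878772469453 515
t 16.23 pos [0.6509 0.0241] r 0.0761 ang 355.9 z 0.4362 open 0.0253 grip 40.0 F [ 6.6 13.   6.8] Frad 5.7 Ftan(cw) -13.4
  -3 x 0.0040 y 0.0004
```

Nearly unwound; 1 mm more, then open and lift.

>>> carry_out(targets=[{"hand": 0,"x": 0.0012,"y": 0,"z": 0,"ax": 0,"ay": 0,"az": 0},{"hand": 0,"x": 0.0015,"y": 0,"z": 0,"ax": 0,"ay": 0,"az": 0},{"hand": 70,"x": 0.0015,"y": 0,"z": 0,"ax": 0,"ay": 0,"az": 0},{"hand": 70,"x": 0.0015,"y": 0,"z": 0,"ax": 0,"ay": 0,"az": 0},{"hand": 70,"x": 0.0015,"y": 0,"z": 0,"ax": 0,"ay": 0,"az": 0},{"hand": 70,"x": 0.0015,"y": 0,"z": 0,"ax": 0,"ay": 0,"az": 0}])

```text
t: 16.98
tool_pos: [0.6504, 0.0216, 0.4351]
orientation: [-2.274, -2.167, 0.001]
force: [-0.1, 0.6, 0.0]
opening: 0.0605
gripper_force: 0.0
```

```bash
python3 - <<'E'
from h import *
plate();circ(np.array([.575,.0295]),[-3],r=.0765,cmd=1);goto((.608,-.134,.12),-.043)
E
```

```text
plate top 0.09101307938116288 530
t 17.02 pos [0.6504 0.0216] r 0.0758 ang 354.0 z 0.4353 open 0.0631 grip 0.0 F [ 0.1 -0.5  0. ] Frad 0.2 Ftan(cw) 0.5
  -3 x 0.0040 y 0.0008
t 17.02 shift [-0.1574 -0.0347  0.1484] turn [-0.001  0.    -0.005] F [ 0.1 -0.5  0. ] axes
 [[ 0.048  0.999 -0.001]
 [ 0.999 -0.048  0.   ]
 [-0.    -0.001 -1.   ]]
```

>>> carry_out(targets=[{"hand": 70,"x": 0,"y": 0,"z": -0.04,"ax": 0,"ay": 0,"az": 0},{"hand": 70,"x": 0,"y": 0,"z": -0.09,"ax": 0,"ay": 0,"az": 0},{"hand": 70,"x": -0.05,"y": -0.012,"z": -0.09,"ax": 0,"ay": 0,"az": 0},{"hand": 70,"x": -0.1,"y": -0.025,"z": -0.08,"ax": 0,"ay": 0,"az": 0},{"hand": 70,"x": -0.15,"y": -0.035,"z": -0.04,"ax": 0,"ay": 0,"az": 0},{"hand": 70,"x": -0.157,"y": -0.035,"z": 0.0,"ax": 0,"ay": 0,"az": 0},{"hand": 70,"x": -0.157,"y": -0.035,"z": 0.03,"ax": 0,"ay": 0,"az": 0},{"hand": 70,"x": -0.157,"y": -0.035,"z": 0.03,"ax": 0,"ay": 0,"az": 0}])

```text
t: 18.02
tool_pos: [0.6071, -0.1336, 0.4025]
orientation: [-2.271, -2.163, 0.005]
force: [-0.0, 0.3, 0.1]
opening: 0.0648
gripper_force: 0.0
```

```bash
python3 - <<'E'
from h import *
plate();c=camera_params('wrist');p,d=read_camera('wrist');cv2.imwrite('pics/w9.png',p)
m=(p.max(2)<40).astype(np.uint8);m[230:]=0
k,l,st,ce=cv2.connectedComponentsWithStats(m)
for i in range(1,k):
    if 150<st[i,4]<2500:print(st[i],ce[i],onz(c,*ce[i],.114).round(4))
goto((.608,-.134,.12),-.043)
E
```

```text
plate top 0.09098081103359279 447
[403  28  26 102 291] [416.1443299   74.42611684] [ 0.689  -0.0265  0.114 ]
[310 185  28  27 597] [323.56616415 197.86264657] [ 0.6038 -0.1324  0.114 ]
t 18.12 shift [-0.0006 -0.0002  0.1198] turn [ 0.001  0.    -0.005] F [-0.2  0.2  0.1] axes
 [[ 0.048  0.999  0.001]
 [ 0.999 -0.048 -0.   ]
 [-0.     0.001 -1.   ]]
```

>>> carry_out(targets=[{"hand": 70,"x": 0,"y": 0,"z": 0.05,"ax": 0,"ay": 0,"az": 0},{"hand": 70,"x": 0,"y": 0,"z": 0.1,"ax": 0,"ay": 0,"az": 0},{"hand": 70,"x": 0,"y": 0,"z": 0.119,"ax": 0,"ay": 0,"az": 0},{"hand": 70,"x": 0,"y": -0.02,"z": 0.119,"ax": 0,"ay": 0,"az": 0},{"hand": 70,"x": 0,"y": -0.04,"z": 0.117,"ax": 0,"ay": 0,"az": 0},{"hand": 70,"x": 0,"y": -0.06,"z": 0.117,"ax": 0,"ay": 0,"az": 0},{"hand": 70,"x": 0,"y": -0.078,"z": 0.119,"ax": 0,"ay": 0,"az": 0},{"hand": 70,"x": 0,"y": -0.084,"z": 0.119,"ax": 0,"ay": 0,"az": 0}])

```text
t: 19.12
tool_pos: [0.5249, -0.1297, 0.2899]
orientation: [2.271, 2.164, 0.004]
force: [2.1, 0.4, 1.9]
opening: 0.0651
gripper_force: 0.9
```

```bash
python3 - <<'E'
from h import *
goto((.536,-.13,.12),-.043);print(read_state()['opening'])
E
```

```text
t 19.12 shift [0.0002 0.011  0.0029] turn [ 0.005  0.001 -0.005] F [2.1 0.4 1.9] axes
 [[ 0.048  0.999  0.005]
 [ 0.999 -0.048 -0.002]
 [-0.001  0.005 -1.   ]]
0.06507379680788672
```

>>> carry_out(targets=[{"hand": 70,"x": 0,"y": -0.003,"z": 0,"ax": 0,"ay": 0,"az": 0},{"hand": 70,"x": 0,"y": -0.006,"z": 0,"ax": 0,"ay": 0,"az": 0},{"hand": 70,"x": 0,"y": -0.007,"z": 0,"ax": 0,"ay": 0,"az": 0}])

```text
t: 19.5
tool_pos: [0.5173, -0.1291, 0.2868]
orientation: [2.274, 2.167, 0.0]
force: [0.6, 0.3, 0.2]
opening: 0.0651
gripper_force: 0.8
```

>>> carry_out(targets=[{"hand": 70,"x": 0,"y": -0.003,"z": 0,"ax": 0,"ay": 0,"az": 0},{"hand": 70,"x": 0,"y": -0.004,"z": 0,"ax": 0,"ay": 0,"az": 0},{"hand": 70,"x": 0,"y": -0.004,"z": 0,"ax": 0,"ay": 0,"az": 0}])

```text
t: 19.88
tool_pos: [0.5144, -0.1289, 0.2866]
orientation: [2.272, 2.165, 0.005]
force: [15.2, -1.9, -8.3]
opening: 0.0652
gripper_force: 7.8
```

At the stop. Backing off, lifting and checking.

>>> carry_out(targets=[{"hand": 70,"x": 0,"y": 0.01,"z": 0,"ax": 0,"ay": 0,"az": 0},{"hand": 70,"x": 0,"y": 0.02,"z": -0.02,"ax": 0,"ay": 0,"az": 0},{"hand": 70,"x": 0,"y": 0.02,"z": -0.08,"ax": 0,"ay": 0,"az": 0},{"hand": 70,"x": 0,"y": 0.02,"z": -0.14,"ax": 0,"ay": 0,"az": 0},{"hand": 70,"x": -0.03,"y": 0.0,"z": -0.2,"ax": 0,"ay": 0,"az": 0},{"hand": 70,"x": -0.06,"y": -0.03,"z": -0.22,"ax": 0,"ay": 0,"az": 0},{"hand": 70,"x": -0.08,"y": -0.05,"z": -0.22,"ax": 0,"ay": 0,"az": 0},{"hand": 70,"x": -0.08,"y": -0.05,"z": -0.22,"ax": 0,"ay": 0,"az": 0}])

```text
t: 20.88
tool_pos: [0.4584, -0.2074, 0.5069]
orientation: [-2.277, -2.164, 0.001]
force: [0.4, 0.3, -0.1]
opening: 0.0652
gripper_force: 0.0
```

```bash
python3 - <<'E'
from h import *
plate();p,d=read_camera('scene');cv2.imwrite('pics/s9.png',cv2.resize(p[150:305,270:410],None,fx=3.8,fy=3.8,interpolation=cv2.INTER_CUBIC));print(read_state()['t'],read_state()['force'])
E
```

```text
plate top 0.09101140937166774 519
20.975 [ 0.29638724  0.37598637 -0.81913662]
```

View pics/s9.png

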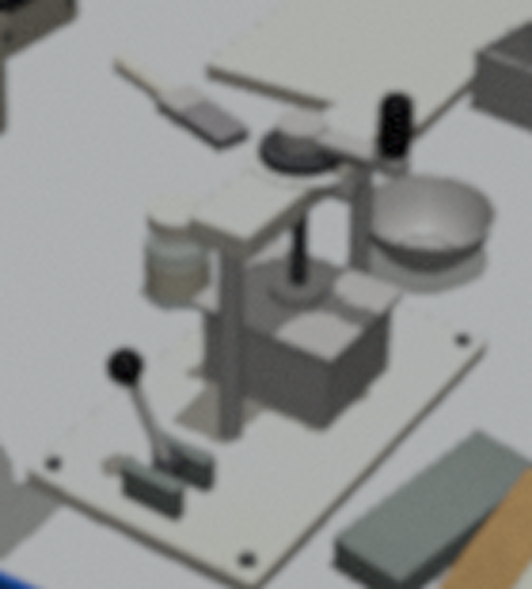

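The picture shows the plate flush on the mould, the lever back on (ball at 125,366 in the crop, as at the start), and the surrounding items where they were.

```bash
python3 -c "
from plant import robot
print(robot.close_job())"
```

```text
the job is handed in; nothing more can be done
None
```

The job is handed in at about 21 s: the crank is wound to its stop with at most about 17 N read on the knob, the plate is home on the mould rim, the brake is back on, and the gripper is clear of everything.

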